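# Check two collimator sleeves on the gauge pin and sort them by fit

### The job

Two brass collimator sleeves lie in the groove of the pin gauge on the console desk: one after the other, slide each along the groove onto the gauge pin as far as it will go, pressing it lightly and without forcing it, and put it away before you try the next. A sleeve that goes fully home against the pin's shoulder is good: lay it in the groove between the two felt strips of the white storage tray; one that stops short of the shoulder goes lying down into the plain steel tray. Set the sleeves down, do not drop them, and leave everything else on the desk where it is.

Things in the scene. Friction and masses are not known exactly. Their poses are not given: they have to be found in the camera images.
- gauge: fixed gauge: base 330 x 72 x 12 mm, 90-degree V groove along x from -165 to 120 mm (edges 30 mm apart, 36 mm over outsides, 37 mm above the table), then a post (x 125 to 157 mm, 56 mm wide, top 84 mm up) holding the pin. Origin: centre of underside; x along the groove to the post. A sleeve in the groove has its axis 50 mm above the table. Sleeves start near x 30 and -98 mm.
- pin: fixed level gauge pin, in line with sleeves in the groove: 16 mm thick, 45 mm long, chamfered nose, shoulder disc 34 mm wide behind. Origin on the axis in the shoulder face, 50 mm above the table; x from the shoulder out past the nose (x = 45 mm) over the groove. A good sleeve's centre goes to x = 30 mm; the other stops at about 57 mm. Draw a sleeve back to x = 80 mm before lifting it.
- sleeve_a: brass collimator sleeve: tube 40 mm outside, 60 mm long, 0.4 to 0.52 kg, bore 19 mm at both mouths. Two look alike, either may lie nearer the pin; one has a 19 mm bore all through and goes home, the other narrows inside to 11 mm (18 mm behind each mouth) and stops short: try both. Sliding in the groove takes 3 to 6 N. Origin at its centre, on its axis; x along its axis, ends alike.
- sleeve_b: brass collimator sleeve: tube 40 mm outside, 60 mm long, 0.4 to 0.52 kg, bore 19 mm at both mouths. Two look alike, either may lie nearer the pin; one has a 19 mm bore all through and goes home, the other narrows inside to 11 mm (18 mm behind each mouth) and stops short: try both. Sliding in the groove takes 3 to 6 N. Origin at its centre, on its axis; x along its axis, ends alike.
- storage_tray: white plastic storage tray, fixed, 170 mm (its x) by 140 mm (its y), walls 26 mm high, on either side of the gauge. Origin at the centre of its underside, z up. Floor 4 mm thick; two grey felt strips 150 mm long, 12 mm wide, tops 22 mm above the table, run along its x with a 28 mm groove between them (y = -14 to +14 mm). A sleeve lying in that groove along x has its axis 36 mm above the table.
- reject_tray: plain empty steel tray with a flat floor 3 mm thick, fixed, 170 mm (its x) by 140 mm (its y), walls 26 mm high, on either side of the gauge. Origin at the centre of its underside, z up. A sleeve lying in it has its axis 23 mm above the table and may roll to a wall.
- smartphone: bystander: black smartphone, 150 x 72 x 8 mm, loose; origin at the centre of its underside.
- pen: bystander: black pen with a clip, 140 mm long, 9 mm thick, loose; origin at mid length, under it.
- caliper: bystander: steel caliper with a grey display, about 215 x 75 x 12 mm, loose; origin near the display, under it.
- screwdriver: bystander: screwdriver with a black handle, 170 mm long, loose; origin at mid length, under it.
- tape_roll: bystander: roll of paper tape lying flat, 92 mm diameter, 24 mm high, loose; origin at the centre of its underside.
- mug: bystander: white mug, 80 mm diameter, 92 mm high, loose; origin at the centre of its underside.

How it is judged:
By the outcome, as a careful person would: the job done as asked, in the order asked, and still so for the second after the job is handed in, with the robot touching nothing.
It also fails if it takes over 70 s, if anything falls off the work surface, if the arm or the gripper's body presses on something with over 40 N, if the wrist force passes 120 N, or if a joint passes its speed limit or range.

### The arm

A 6-joint arm with a two-finger parallel gripper is mounted at the origin on the work surface. World frame = base frame: x ahead of the robot, y to its left, z up, the work surface at z = 0. Lengths are in m, angles in rad, forces in N, time in s.
With the tool pointing down it reaches from about 0.35 to 0.775 m from the base axis. Payload 7.3 kg.
Tool frame: the origin (TCP) lies between the finger pads; the fingertips stand 14 mm ahead of it and the grasp point (between the pads) lies 5 mm behind it; z points along the fingers, y is the line along which they close (so a half turn about z gives the same grasp; the last joint's range is limited). The gripper opens to 92 mm and grips with 3 to 60 N. Pads are 19 mm wide; open, the fingers measure 130 mm over their backs; the gripper's body (75 mm by 190 mm) begins 47 mm behind the grasp point.
Start: joints at [-1.298, 0.342, 1.524, -0, 1.275, -0.146], TCP at [0.214, -0.48, 0.241] pointing down, gripper open.
Joint ranges: [-2.53, 2.53], [-0.77, 2.02], [0.04, 2.7], [-1, 4.14], [0.28, 2.66], [-3.11, 3.11]. Speed limits (rad/s): [2.57, 2.57, 3.14, 3.14, 3.14, 3.14].

### API

Orientations are given as [roll, pitch, yaw] about the fixed x, y, z axes, in that order (R = Rz(yaw) Ry(pitch) Rx(roll)).
In Python, from cell import robot, eyes gives the robot as it stands. The module is installed in compiled form; this text tells all that it offers.
- The arm moves only by the shell command python3 -m handwheel 'ROWS' [FORCE]. ROWS is JSON, one flat list of numbers, 5 for each row, row after row: the shift along the world's x, y, z in mm, then the turn about the world's z in rad, then the opening, from 0 (shut) to 1 (fully open). In form: [x, y, z, spin, jaw, x, y, z, spin, jaw, ...]. A call has 1 to 8 rows; each row shifts and turns the commanded pose from where the row before left it; what a row does not reach is not made up. A row lasts 1/10 s, in which the tool goes at most 50 mm and 8.59 degrees, less where a joint would pass 70% of its speed; a pose out of reach is approached as far as the arm can. A call with a gripper value outside its range is refused whole. The fingers move at their own pace and stop on an object; FORCE is the grip in N (left out, the last holds). Time passes only in rows, so rows that do not move let the fingers close. It gives the time, the measured TCP pose, the force, the opening and the grip force at its end, in the units of the state.
- robot.observe(): the state, without advancing time (a new reading comes with each control period).
- eyes.read_camera(name): name is "scene" or "top" or "wrist"; returns (picture, depth): 400x640x3 uint8, blue, green, red; 400x640 float32, m along the optical axis (not along the pixel's ray), 0 where there is no reading.
- eyes.calibration(name): a dict with "fx", "fy", "cx", "cy" (pixels), "world_to_cam" (4x4, takes a point from world to camera coordinates). Camera axes: x right, y down, z forward; pixel columns grow to the right and rows downward; lengths in m; the calibration is good to about 2 mm. A picture is of the moment at which its call begins: read the wrist's pose just before it. calibration takes no time and is no camera call; for the wrist camera it gives the pose at the moment of the call.
- robot.hand_in(): hands the job in; it is judged then, once.
The state is a dict: "time": time; "qpos": joint angles; "qvel": joint speeds; "joint_efforts": joint torques, N m; "tool_pos": TCP position; "tool_rot": TCP orientation; "contact_force": force on the tool from outside, world axes, zero at the start; "torque": the same for the moment, N m; "opening": finger opening in m; "grip_force": force on a finger pad.
Only numpy, scipy, OpenCV 4.12 (cv2) and the standard library are available. Lean on these libraries where they do the work, as an engineer would, in place of code of your own. Each camera call takes 0.05 s, during which the arm holds its last target. There are 200 camera calls.

## Working session

There is one attempt and no reset: what is moved stays moved. The work goes in short steps, Python scripts to look and compute and a shell command to move; the robot and the scene stay as the last step left them, time stands still between calls to the robot, and variables do not carry over. Pictures are saved under pics/ and viewed, at most 10 in all, crops included, and the job is handed in when it is done.

```bash
mkdir -p pics
python3 - <<'E'
from cell import robot, eyes
import cv2,numpy as np
for n in ("top","scene"):
    p,d=eyes.read_camera(n); cv2.imwrite(f"pics/{n}1.png",p); np.save(f"{n}1.npy",d)
    c=eyes.calibration(n); print(n,c["fx"],c["cx"],c["cy"],np.round(c["world_to_cam"],3).tolist())
s=robot.observe(); print(s)
E
```

```text
top 375.3868875563194 316.19774876005494 198.80232555488627 [[-0.015, -1.0, -0.005, 0.025], [-0.987, 0.015, -0.158, 0.54], [0.158, 0.003, -0.987, 0.942], [0.0, 0.0, 0.0, 1.0]]
scene 415.9609610128521 320.36999985715255 200.52568553578368 [[-0.835, 0.551, 0.01, 0.445], [0.45, 0.692, -0.564, -0.221], [-0.318, -0.467, -0.825, 1.185], [0.0, 0.0, 0.0, 1.0]]
{'time': 0.1, 'qpos': array([-1.29800666e+00,  3.42638912e-01,  1.52491511e+00, -8.06332687e-06,
        1.27541495e+00, -1.46036440e-01]), 'qvel': array([ 0.00032912, -0.00150497, -0.00207396, -0.00075627,  0.00124935,
       -0.00139614]), 'joint_efforts': array([ 2.10190083e-03, -4.32003665e+01, -2.44694388e+01,  7.19562708e-02,
        5.26588317e-02, -5.67088205e-05]), 'tool_pos': array([ 0.2134177 , -0.47928509,  0.24012402]), 'tool_rot': array([-3.14022986e+00, -1.92650915e-04,  4.18828329e-01]), 'contact_force': array([-0.62119861, -0.2808149 , -0.38599974]), 'torque': array([-0.0404372 ,  0.03595226, -0.00499066]), 'grip_force': 0.0, 'opening': 0.09175717520680313}
```

View pics/top1.png

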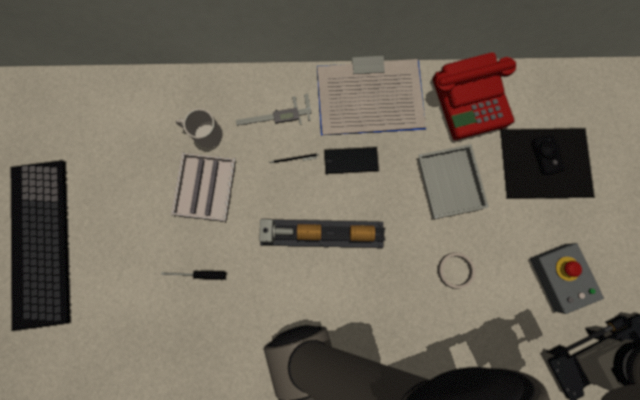

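View pics/scene1.png

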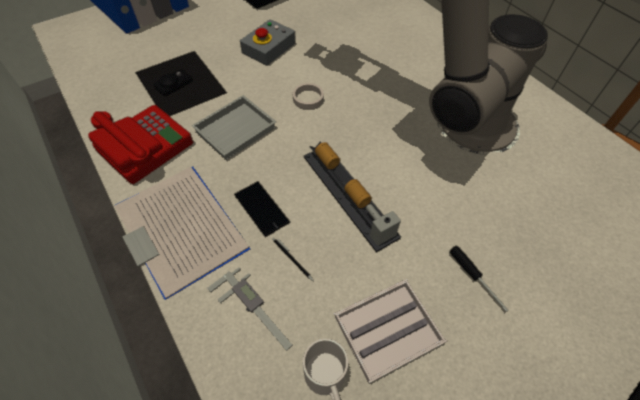

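The top view shows the gauge from (260,233) at the post to (384,234). The sleeves are at (309,232) and (363,233), the storage tray is centred near (205,188) with its strips running up the image, and the reject tray is near (452,183). I'll measure these next.

```bash
cat > h.py <<'E'
import cv2,numpy as np
from cell import robot,eyes
def ray(c,u,v,z):
    T=c["world_to_cam"];R=T[:3,:3];o=-R.T@T[:3,3]
    d=R.T@np.array([(u-c["cx"])/c["fx"],(v-c["cy"])/c["fy"],1]);return o+d*(z-o[2])/d[2]
def cloud(c,d):
    v,u=np.indices(d.shape);P=np.stack([(u-c["cx"])/c["fx"]*d,(v-c["cy"])/c["fy"]*d,d],-1)
    T=c["world_to_cam"];return (P-T[:3,3])@T[:3,:3]
E
python3 - <<'E'
from h import *
for n in ("top","scene"):
    p=cv2.imread(f"pics/{n}1.png");d=np.load(f"{n}1.npy");c=eyes.calibration(n);W=cloud(c,d)
    hsv=cv2.cvtColor(p,cv2.COLOR_BGR2HSV)
    m=((hsv[...,0]>8)&(hsv[...,0]<22)&(hsv[...,1]>130)&(hsv[...,2]>60)&(d>0)).astype(np.uint8)
    k,l,s,ce=cv2.connectedComponentsWithStats(m)
    for i in range(1,k):
        if s[i,4]<60: continue
        q=W[l==i]; print(n,s[i],ce[i].round(1),"med",np.median(q,0).round(4),"zmax",np.percentile(q[:,2],95).round(4), "rect", cv2.minAreaRect((q[:,:2]*1000).astype(np.float32)))
    if n=="top":
        # heights above table
        z=W[...,2]
        for nm,(u0,u1,v0,v1) in dict(gauge=(245,400,205,260),stor=(160,250,140,235),rej=(405,500,135,230)).items():
            Z=z[v0:v1,u0:u1]; mm=(Z>0.009)&(Z<0.1)&(d[v0:v1,u0:u1]>0)
            k,l,s,ce=cv2.connectedComponentsWithStats(mm.astype(np.uint8)); i=1+s[1:,4].argmax()
            q=W[v0:v1,u0:u1][l==i]; print(nm,s[i],cv2.minAreaRect((q[:,:2]*1000).astype(np.float32)),"zpct",np.percentile(q[:,2],[5,50,95]).round(4))
        print("table z",np.median(z[280:300,100:200]))
big=cv2.resize(cv2.imread("pics/top1.png")[135:265,160:500],None,fx=2.35,fy=2.35,interpolation=cv2.INTER_CUBIC);cv2.imwrite("pics/crop1.png",big)
E
```

```text
top [297 224  24  16 347] [308.7 231.7] med [0.4516 0.0364 0.0678] zmax 0.0723 rect ((453.3298645019531, 38.70209503173828), (60.61784362792969, 37.32662582397461), 88.39017486572266)
top [350 226  26  15 358] [362.2 232.9] med [ 0.4468 -0.0974  0.0676] zmax 0.0718 rect ((447.4590759277344, -102.01239776611328), (65.81875610351562, 35.272422790527344), 88.93046569824219)
top [563 258  15  22  76] [569.4 268.4] med [ 0.3514 -0.6093  0.0562] zmax 0.0776 rect ((351.7277526855469, -612.3756713867188), (38.32540512084961, 51.89013671875), 87.11201477050781)
gauge [  14   13  127   30 3320] ((453.211669921875, 3.1633148193359375), (328.8034362792969, 72.13944244384766), 87.8882827758789) zpct [0.0106 0.0308 0.0782]
stor [  11   12   65   70 1398] ((583.147705078125, 320.25079345703125), (147.19676208496094, 175.79522705078125), 82.4500503540039) zpct [0.0111 0.023  0.0282]
rej [ 14   9  70  74 874] ((588.0777587890625, -351.14105224609375), (178.5381622314453, 150.24481201171875), 10.308574676513672) zpct [0.0115 0.026  0.0294]
table z 0.0004677640632671522
scene [614 132  26  19 130] [628.9 140.4] med [-0.6848  0.223  -0.2774] zmax -0.2723 rect ((-688.1199340820312, 215.39273071289062), (106.00122833251953, 35.85313415527344), 88.10051727294922)
scene [315 143  24  25 367] [326.7 154.9] med [ 0.4561 -0.0877  0.0653] zmax 0.0711 rect ((452.5815734863281, -108.4162826538086), (88.80513763427734, 34.544490814208984), 87.98860168457031)
scene [345 179  26  28 425] [357.4 192.9] med [0.4612 0.0475 0.066 ] zmax 0.0712 rect ((457.3269958496094, 30.49517059326172), (81.56654357910156, 34.9721794128418), 89.17214965820312)
```

View pics/crop1.png

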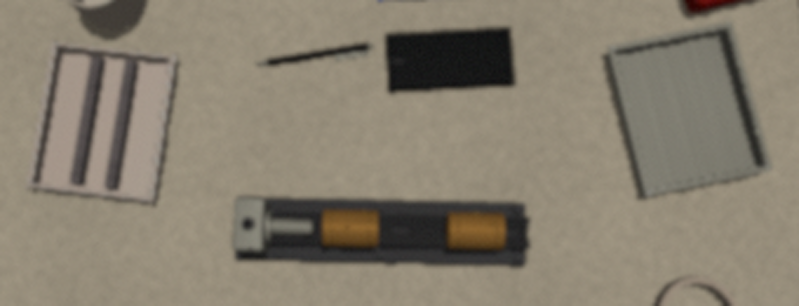

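The crop agrees: gauge yaw is about 88°, with the post towards +y. The storage strips run at about -7.5° yaw and the reject tray sits turned by about 10°. I'm moving over the gauge to refine these with the wrist camera.

```bash
python3 -m handwheel '[20,43,2,0.14,1,20,43,2,0.14,1,20,43,2,0.14,1,20,43,2,0.14,1,20,43,2,0.14,1,20,43,2,0.14,1,20,43,2,0.14,1,20,43,2,0.14,1]' 20
python3 -m handwheel '[20,42,0,0,1,20,42,0,0,1,20,42,0,0,1,15,20,0,0,1,0,0,0,0,1,0,0,0,0,1]'
python3 - <<'E'
from h import *
s=robot.observe();c=eyes.calibration("wrist");p,d=eyes.read_camera("wrist");cv2.imwrite("pics/w1.png",p)
print(s["tool_pos"],s["tool_rot"],s["contact_force"]);T=c["world_to_cam"];print((-T[:3,:3].T@T[:3,3]).round(3))
W=cloud(c,d);hsv=cv2.cvtColor(p,cv2.COLOR_BGR2HSV)
m=((hsv[...,0]>8)&(hsv[...,0]<22)&(hsv[...,1]>130)&(hsv[...,2]>60)&(d>0)).astype(np.uint8)
k,l,st,ce=cv2.connectedComponentsWithStats(m)
for i in range(1,k):
    if st[i,4]<300: continue
    q=W[l==i];t=q[q[:,2]>0.064]; print(st[i],cv2.minAreaRect((q[:,:2]*1000).astype(np.float32)),np.median(q,0).round(4),"top",cv2.minAreaRect((t[:,:2]*1000).astype(np.float32)),np.percentile(q[:,2],97).round(4))
E
```

```text
time: 0.9
tool_pos: [0.3738, -0.1338, 0.2568]
tool_rot: [3.141, 0.0, 1.544]
contact_force: [1.6, -0.3, 0.2]
opening: 0.0914
grip_force: 0.0
time: 1.5
tool_pos: [0.4482, 0.0105, 0.2563]
tool_rot: [-3.14, 0.0, 1.54]
contact_force: [-0.2, -0.1, 0.3]
opening: 0.0917
grip_force: 0.0
[0.44815135 0.01053588 0.25628936] [-3.14033953e+00  2.82030944e-04  1.54033402e+00] [-0.15170313 -0.05781695  0.26640644]
[0.449 0.076 0.4  ]
[ 311  128   34   56 1710] ((453.9817810058594, 32.61674880981445), (69.71742248535156, 37.465728759765625), 87.82438659667969) [0.4536 0.039  0.0671] top ((453.703369140625, 37.4084358215332), (59.262638092041016, 29.039888381958008), 87.81918334960938) 0.07
[137 235  18  53 364] ((400.1852111816406, 38.98403549194336), (14.170087814331055, 2.686779499053955), 89.0972671508789) [0.4005 0.0408 0.327 ] top ((400.1852111816406, 38.98403549194336), (14.170087814331055, 2.686779499053955), 89.0972671508789) 0.3291
[477 236  30  52 448] ((495.6283874511719, 35.80439376831055), (14.251301765441895, 2.8671507835388184), 86.12175750732422) [0.4955 0.0385 0.3264] top ((495.6283874511719, 35.80439376831055), (14.251301765441895, 2.8671507835388184), 86.12175750732422) 0.3289
[311 275  30  15 403] ((447.1343688964844, -131.33328247070312), (49.22357940673828, 37.1832275390625), 87.74759674072266) [ 0.4481 -0.1183  0.0673] top ((448.3406677246094, -117.6379623413086), (21.7204647064209, 27.53286361694336), 87.93629455566406) 0.0699
[492 297 118   7 526] ((505.708251953125, 29.954177856445312), (2.5257275104522705, 31.48111915588379), 87.21251678466797) [0.5056 0.0299 0.3332] top ((505.708251953125, 29.954177856445312), (2.5257275104522705, 31.48111915588379), 87.21251678466797) 0.3348
```

View pics/w1.png

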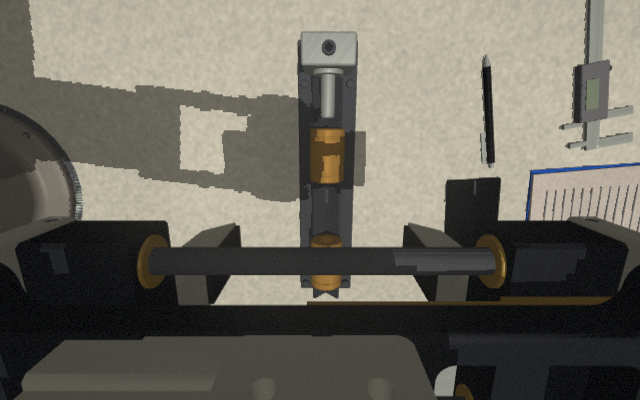

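The wrist view shows sleeve 1 at (327,155) in line with the pin, with the post at the top and sleeve 2 partly behind the gripper bar. I measure sleeve 1 at (0.4537, 0.0374) with yaw 1.533. Going down to it now.

```bash
python3 -m handwheel '[5,27,-20,-0.008,1,0,0,-40,0,1,0,0,-40,0,1,0,0,-40,0,1,0,0,-40,0,1,0,0,-22,0,1,0,0,0,0,1]' 20
python3 -m handwheel '[0,0,0,0,0.35,0,0,0,0,0.35,0,0,0,0,0.35,0,0,0,0,0.35,0,0,0,0,0.35,0,0,0,0,0.35]' 20
```

```text
time: 2.25
tool_pos: [0.4511, 0.0363, 0.0524]
tool_rot: [-3.135, -0.0, 1.529]
contact_force: [0.6, -0.7, 0.7]
opening: 0.0916
grip_force: 0.0
time: 2.85
tool_pos: [0.4537, 0.0374, 0.0551]
tool_rot: [3.141, 0.0, 1.531]
contact_force: [0.0, 0.1, 0.0]
opening: 0.0484
grip_force: 0.0
```

```bash
python3 -m handwheel '[0,0,-2,0,0.2,0,0,0,0,0.2,0,0,0,0,0.2,0,0,0,0,0.2,0,0,0,0,0.2]' 20
```

```text
time: 3.35
tool_pos: [0.4551, 0.0373, 0.0532]
tool_rot: [3.138, 0.0, 1.531]
contact_force: [5.4, 0.9, 1.9]
opening: 0.0396
grip_force: 20.0
```

```bash
python3 -m handwheel '[1.5,0,0,0,0.2,0,0,0,0,0.2,0,3,0,0,0.2,0,3,0,0,0.2]'
python3 -m handwheel '[0.1,3,0,0,0.2,0.1,3,0,0,0.2,0.1,3,0,0,0.2,0,0,0,0,0.2]'
python3 -m handwheel '[0.1,2,0,0,0.2,0.1,2,0,0,0.2,0.1,2,0,0,0.2,0,0,0,0,0.2]'
```

```text
time: 3.75
tool_pos: [0.4552, 0.0422, 0.0531]
tool_rot: [3.141, 0.002, 1.531]
contact_force: [1.7, -9.2, 5.4]
opening: 0.0392
grip_force: 20.0
time: 4.15
tool_pos: [0.4556, 0.0515, 0.0531]
tool_rot: [3.141, 0.002, 1.532]
contact_force: [1.2, -5.2, 6.6]
opening: 0.0393
grip_force: 20.0
time: 4.55
tool_pos: [0.4558, 0.0573, 0.0531]
tool_rot: [3.141, 0.002, 1.532]
contact_force: [0.7, -7.3, 6.6]
opening: 0.0396
grip_force: 20.0
```

```bash
python3 -m handwheel '[0.1,2,0.3,0,0.2,0.1,2,0,0,0.2,0,0,0,0,0.2]'
python3 -m handwheel '[0.1,2,0,0,0.2,0.1,2,0,0,0.2,0,0,0,0,0.2]'
python3 -m handwheel '[0.1,2,0,0,0.2,0,0,0,0,0.2]'
python3 -m handwheel '[0.1,2,0,0,0.2,0,0,0,0,0.2]'
```

```text
time: 4.85
tool_pos: [0.4559, 0.0616, 0.0531]
tool_rot: [3.142, 0.001, 1.531]
contact_force: [2.2, -4.4, 2.5]
opening: 0.0393
grip_force: 20.0
time: 5.15
tool_pos: [0.4561, 0.0656, 0.0532]
tool_rot: [-3.142, 0.001, 1.531]
contact_force: [1.7, -5.2, 3.9]
opening: 0.0391
grip_force: 20.0
time: 5.35
tool_pos: [0.4561, 0.0675, 0.0531]
tool_rot: [-3.141, 0.001, 1.531]
contact_force: [2.2, -5.0, 4.3]
opening: 0.0392
grip_force: 20.0
time: 5.55
tool_pos: [0.4562, 0.0695, 0.0532]
tool_rot: [-3.141, 0.001, 1.531]
contact_force: [2.1, -5.3, 4.0]
opening: 0.0394
grip_force: 20.0
```

```bash
for i in 1; do python3 -m handwheel '[0.1,2,0,0,0.2,0,0,0,0,0.2]' | sed -n '2p;4p;6p'; python3 -m handwheel '[0.1,2,0,0,0.2,0,0,0,0,0.2]' | sed -n '2p;4p'; python3 -m handwheel '[0.1,2,0,0,0.2,0,0,0,0,0.2]' | sed -n '2p;4p';done
```

```text
tool_pos: [0.4563, 0.0715, 0.0531]
contact_force: [2.7, -6.1, 3.4]
grip_force: 20.0
tool_pos: [0.4563, 0.0735, 0.0531]
contact_force: [2.5, -5.1, 4.5]
tool_pos: [0.4564, 0.0755, 0.0531]
contact_force: [1.2, -5.7, 3.7]
```

```bash
python3 -m handwheel '[0.1,2,0,0,0.2,0.1,2,0,0,0.2,0.1,2,0,0,0.2,0,0,0,0,0.2]' | sed -n '2p;4p;6p'; python3 -m handwheel '[0.1,2,0,0,0.2,0.1,2,0,0,0.2,0,0,0,0,0.2]' | sed -n '2p;4p'; python3 -m handwheel '[0.1,2,0,0,0.2,0,0,0,0,0.2]' | sed -n '2p;4p'; python3 -m handwheel '[0.1,2,0,0,0.2,0,0,0,0,0.2]' | sed -n '2p;4p'
```

```text
tool_pos: [0.4566, 0.0815, 0.0531]
contact_force: [0.9, -5.2, 4.5]
grip_force: 20.0
tool_pos: [0.4568, 0.0854, 0.0531]
contact_force: [2.2, -6.0, 4.5]
tool_pos: [0.4568, 0.0874, 0.0531]
contact_force: [0.8, -6.7, 4.5]
tool_pos: [0.4569, 0.0894, 0.0531]
contact_force: [0.8, -5.9, 5.9]
```

```bash
python3 -m handwheel '[0.1,1.5,0,0,0.2,0,0,0,0,0.2]' | sed -n '2p;4p;6p'; python3 -m handwheel '[0.1,1.5,0,0,0.2,0,0,0,0,0.2]' | sed -n '2p;4p'; python3 -m handwheel '[0,1,0,0,0.2,0,0,0,0,0.2]' | sed -n '2p;4p'
```

```text
tool_pos: [0.4569, 0.0908, 0.0531]
contact_force: [1.0, -7.0, 5.4]
grip_force: 20.0
tool_pos: [0.457, 0.0922, 0.0531]
contact_force: [0.8, -6.7, 5.3]
tool_pos: [0.457, 0.0932, 0.0531]
contact_force: [0.6, -8.4, 5.1]
```

```bash
python3 -m handwheel '[0,1,0,0,0.2,0,0,0,0,0.2]' | sed -n '2p;4p;6p'; python3 -m handwheel '[0,1,0,0,0.2,0,0,0,0,0.2]' | sed -n '2p;4p'
```

```text
tool_pos: [0.4571, 0.0942, 0.0532]
contact_force: [0.6, -6.7, 5.2]
grip_force: 20.0
tool_pos: [0.4571, 0.0945, 0.0531]
contact_force: [0.7, -11.6, 5.2]
```

```bash
python3 -m handwheel '[0,0.5,0,0,0.2,0,0,0,0,0.2]' | sed -n '2p;4p;6p'
python3 - <<'E'
from h import *
p,d=eyes.read_camera("wrist");cv2.imwrite("pics/w2.png",p[0:400,120:520])
E
```

```text
tool_pos: [0.4571, 0.0945, 0.0531]
contact_force: [1.9, -14.7, 4.3]
grip_force: 20.0
```

View pics/w2.png

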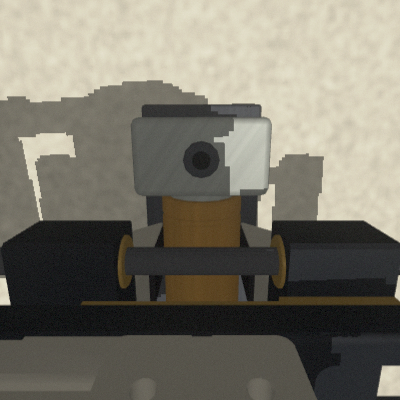

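The sleeve's end sits against the shoulder disc in front of the post, at crop (200,195). It travelled 57 mm and was stopped there at about 14 N, so this one is good. Drawing it back to x ≥ 80 and lifting.

```bash
python3 -m handwheel '[-0.2,-6,0,0,0.2,-0.3,-8,0,0,0.2,-0.3,-8,0,0,0.2,-0.3,-8,0,0,0.2,-0.3,-8,0,0,0.2,-0.3,-8,0,0,0.2,-0.3,-8,0,0,0.2,0,0,0,0,0.2]' 25
python3 -m handwheel '[0,0,3,0,0.2,0,0,8,0,0.2,0,0,20,0,0.2,0,0,30,0,0.2,0,0,40,0,0.2,0,0,40,0,0.2,0,0,0,0,0.2]'
```

```text
time: 9.3
tool_pos: [0.4553, 0.0426, 0.0531]
tool_rot: [-3.141, -0.0, 1.53]
contact_force: [1.4, -0.9, 3.0]
opening: 0.0388
grip_force: 25.0
time: 10.0
tool_pos: [0.4574, 0.0429, 0.1987]
tool_rot: [3.133, 0.0, 1.531]
contact_force: [1.3, 0.2, -4.8]
opening: 0.0392
grip_force: 25.0
```

```bash
python3 -m handwheel '[20,28,8,0,0.2,20,28,8,0,0.2,20,28,8,0,0.2,20,28,8,0,0.2,20,28,8,0,0.2,20,28,0,0,0.2,0,0,0,0,0.2,0,0,0,0,0.2]'
python3 - <<'E'
from h import *
c=eyes.calibration("wrist");p,d=eyes.read_camera("wrist");cv2.imwrite("pics/w3.png",p);W=cloud(c,d);np.save("w3.npy",W)
s=robot.observe();print(s["contact_force"],s["tool_pos"])
z=W[...,2];m=((z>0.018)&(z<0.0245)&(d>0)&(W[...,0]>.45)&(W[...,1]>.2)).astype(np.uint8)
k,l,st,ce=cv2.connectedComponentsWithStats(m)
for i in range(1,k):
    if st[i,4]<200: continue
    q=W[l==i];print(st[i],cv2.minAreaRect((q[:,:2]*1000).astype(np.float32)))
E
```

```text
time: 10.8
tool_pos: [0.5741, 0.2111, 0.2314]
tool_rot: [-3.137, 0.002, 1.532]
contact_force: [-0.3, 0.4, -5.4]
opening: 0.0392
grip_force: 25.0
[-0.80244031 -1.22767739 -5.07157686] [0.57405795 0.21043706 0.2319536 ]
[249   2 163 131 640] ((561.1823120117188, 363.3294982910156), (209.96617126464844, 108.64647674560547), 27.40513801574707)
[470  39  31  65 242] ((758.3104858398438, 324.4505920410156), (25.949499130249023, 68.22025299072266), 14.884004592895508)
[ 261   46  137   26 1702] ((585.4691772460938, 341.66729736328125), (12.691475868225098, 149.89012145996094), 82.3554458618164)
[ 259   85  134   24 1518] ((579.969970703125, 302.0346374511719), (12.10173511505127, 149.8513946533203), 82.42349243164062)
```

View pics/w3.png

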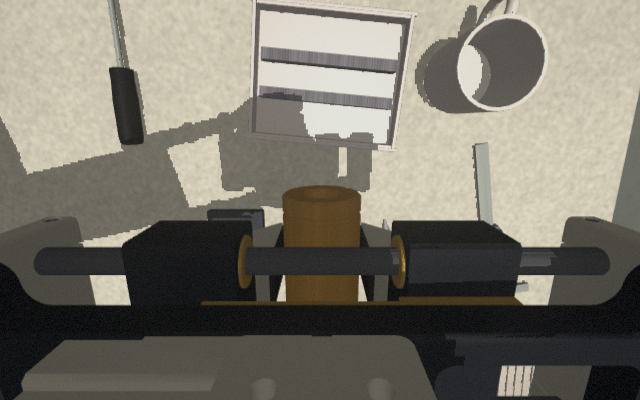

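The wrist view shows both strips, at (330,60) and (325,97). They measure 12 × 150 mm and 40 mm apart, as specified. The groove centre is (0.583, 0.322) with yaw 172.4° (3.009), and the mug at (500,60) is clear.

```bash
python3 -m handwheel '[1,11,0,0.148,0.2,1,11,0,0.148,0.2,1,11,0,0.148,0.2,1,11,0,0.148,0.2,1,11,0,0.148,0.2,1,11,0,0.148,0.2,1,11,0,0.148,0.2,1,11,0,0.148,0.2]'
python3 -m handwheel '[1,11,0,0.148,0.2,1,12,0,0.145,0.2,0,0,0,0,0.2,0,0,0,0,0.2,0,0,0,0,0.2]'
```

```text
time: 11.65
tool_pos: [0.5827, 0.2978, 0.2334]
tool_rot: [-3.14, -0.001, 2.72]
contact_force: [-0.3, -0.4, -5.2]
opening: 0.0392
grip_force: 25.0
time: 12.15
tool_pos: [0.5853, 0.3207, 0.2339]
tool_rot: [-3.141, -0.001, 3.004]
contact_force: [0.4, -0.3, -4.8]
opening: 0.0393
grip_force: 25.0
```

```bash
python3 -m handwheel '[0,1,-30,0.005,0.2,0,0,-40,0,0.2,0,0,-40,0,0.2,0,0,-40,0,0.2,0,0,-20,0,0.2,0,0,-10,0,0.2,0,0,0,0,0.2,0,0,0,0,0.2]'
python3 -m handwheel '[0,0,-5,0,0.2,0,0,-4,0,0.2,0,0,-2,0,0.2,0,0,0,0,0.2]'
```

```text
time: 12.95
tool_pos: [0.5864, 0.3229, 0.0556]
tool_rot: [3.14, 0.002, 3.012]
contact_force: [0.1, -0.2, -4.7]
opening: 0.0392
grip_force: 25.0
time: 13.35
tool_pos: [0.5852, 0.3228, 0.0428]
tool_rot: [-3.141, -0.0, 3.013]
contact_force: [-1.1, -0.2, -4.5]
opening: 0.0394
grip_force: 25.0
```

```bash
python3 -m handwheel '[0,-0.5,-1.5,-0.003,0.2,0,0,0,0,0.2]'|sed -n '2p;4p'
python3 -m handwheel '[0,0,-1.5,0,0.2,0,0,0,0,0.2]'|sed -n '2p;4p'
python3 -m handwheel '[0,0,-1,0,0.2,0,0,0,0,0.2]'|sed -n '2p;4p'
```

```text
tool_pos: [0.5854, 0.3223, 0.0414]
contact_force: [0.1, 0.0, -5.5]
tool_pos: [0.5853, 0.3223, 0.0399]
contact_force: [0.2, -1.4, -3.5]
tool_pos: [0.5855, 0.3223, 0.0393]
contact_force: [-0.2, -0.3, -2.8]
```

```bash
python3 -m handwheel '[0,0,-0.5,0,0.2,0,0,0,0,0.2]'|sed -n '2p;4p'
python3 -m handwheel '[0,0,-0.3,0,0.2,0,0,0,0,0.2,0,0,0,0,0.2]'|sed -n '2p;4p'
```

```text
tool_pos: [0.5856, 0.3223, 0.0391]
contact_force: [-1.5, -2.2, 0.9]
tool_pos: [0.5856, 0.3223, 0.039]
contact_force: [-1.7, -3.8, 5.1]
```

```bash
python3 -m handwheel '[0,0,0,0,0.45,0,0,0,0,0.5,0,0,0,0,0.6,0,0,0,0,0.65,0,0,0,0,0.65]'
python3 -m handwheel '[0,0,5,0,0.65,0,0,15,0,0.65,0,0,30,0,0.65,0,0,40,0,0.65,0,0,40,0,0.65,0,0,40,0,0.65,0,0,20,0,0.65,0,0,0,0,0.65]'
python3 - <<'E'
from h import *
c=eyes.calibration("wrist");p,d=eyes.read_camera("wrist");cv2.imwrite("pics/w4.png",p)
p2,_=eyes.read_camera("top");cv2.imwrite("pics/t4.png",p2)
E
```

```text
time: 14.95
tool_pos: [0.5855, 0.3225, 0.0381]
tool_rot: [3.141, 0.0, 3.01]
contact_force: [0.5, -0.8, 0.8]
opening: 0.0594
grip_force: 0.0
time: 15.75
tool_pos: [0.5869, 0.323, 0.2341]
tool_rot: [3.137, 0.008, 3.01]
contact_force: [0.2, 0.5, -0.1]
opening: 0.0596
grip_force: 0.0
```

View pics/w4.png

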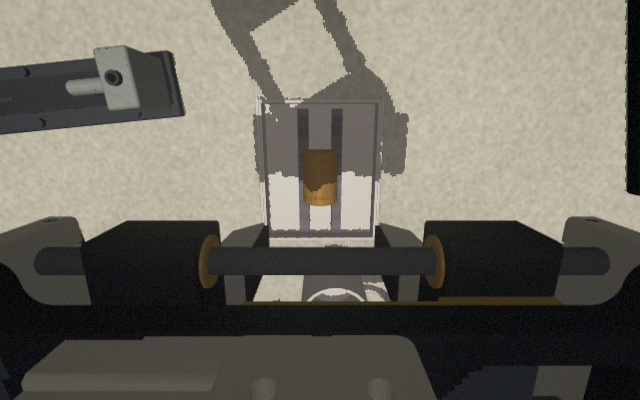

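The wrist view shows sleeve 1 at (320,178) lying in the groove between the two strips. Going for sleeve 2.

```bash
python3 -m handwheel '[-11,-40,0,-0.123,0.65,-11,-40,0,-0.123,0.65,-11,-40,0,-0.123,0.65,-11,-40,0,-0.123,0.65,-11,-40,0,-0.123,0.65,-11,-40,0,-0.123,0.65,-11,-40,0,-0.123,0.65,-11,-40,0,-0.123,0.65]' 20
python3 -m handwheel '[-12,-40,0,-0.123,0.8,-12,-40,0,-0.123,0.8,-12,-40,0,-0.123,0.8,-12,-40,0,-0.124,0.8,0,0,0,0,0.8,0,0,0,0,0.8]'
python3 - <<'E'
from h import *
c=eyes.calibration("wrist");p,d=eyes.read_camera("wrist");s=robot.observe();print(s["tool_pos"],s["tool_rot"])
W=cloud(c,d);hsv=cv2.cvtColor(p,cv2.COLOR_BGR2HSV)
m=((hsv[...,0]>8)&(hsv[...,0]<22)&(hsv[...,1]>130)&(hsv[...,2]>60)&(d>0)&(W[...,2]<.1)).astype(np.uint8)
k,l,st,ce=cv2.connectedComponentsWithStats(m)
for i in range(1,k):
    if st[i,4]<300: continue
    q=W[l==i];t=q[q[:,2]>0.064]; print(st[i],"top",cv2.minAreaRect((t[:,:2]*1000).astype(np.float32)),np.percentile(q[:,2],97).round(4))
E
```

```text
time: 16.65
tool_pos: [0.4958, 0.001, 0.2267]
tool_rot: [-3.139, -0.002, 2.021]
contact_force: [-0.0, -0.7, -0.4]
opening: 0.0595
grip_force: 0.0
time: 17.25
tool_pos: [0.4486, -0.1578, 0.227]
tool_rot: [-3.139, -0.002, 1.532]
contact_force: [-0.9, -0.2, 0.0]
opening: 0.0733
grip_force: 0.0
[ 0.44896739 -0.15699643  0.22727637] [-3.13981416e+00 -1.48382984e-03  1.53339149e+00]
[ 302   96   39   62 2212] top ((449.25872802734375, -98.33130645751953), (59.16866683959961, 29.338478088378906), 88.35765838623047) 0.0701
```

```bash
python3 -m handwheel '[1,30,0,0,0.8,0.5,29,0,0,0.8,0,0,-40,0,0.8,0,0,-40,0,0.8,0,0,-40,0,0.8,0,0,-40,0,0.8,0,0,-14,0,0.7,0,0,0,0,0.6]' 20
python3 -m handwheel '[0,0,0,0,0.55,0,0,0,0,0.5,0,0,0,0,0.5]'
```

```text
time: 18.1
tool_pos: [0.4493, -0.0964, 0.0519]
tool_rot: [-3.136, -0.002, 1.536]
contact_force: [-0.1, 0.7, -0.1]
opening: 0.0617
grip_force: 0.0
time: 18.4
tool_pos: [0.4517, -0.0986, 0.0554]
tool_rot: [3.139, 0.001, 1.534]
contact_force: [0.5, 0.5, 0.0]
opening: 0.0467
grip_force: 0.0
```

```bash
python3 -m handwheel '[-1,0,-2,0,0.4,0,0,0,0,0.2,0,0,0,0,0.2,0,0,0,0,0.2,0,0,0,0,0.2]' 20
```

```text
time: 18.9
tool_pos: [0.4502, -0.0987, 0.0527]
tool_rot: [3.141, 0.0, 1.533]
contact_force: [0.2, 1.1, 5.4]
opening: 0.0395
grip_force: 20.0
```

```bash
python3 -m handwheel '[0.1,4,0.4,0,0.2,0.4,10,0,0,0.2,0.4,10,0,0,0.2,0.4,10,0,0,0.2,0.4,10,0,0,0.2,0.4,10,0,0,0.2,0.4,10,0,0,0.2,0.3,10,0,0,0.2]'
python3 -m handwheel '[0.4,10,0,0,0.2,0.3,10,0,0,0.2,0.4,10,0,0,0.2,0.3,10,0,0,0.2,0.4,10,0,0,0.2,0.3,10,0,0,0.2,0.1,5,0,0,0.2,0,0,0,0,0.2]'
```

```text
time: 19.7
tool_pos: [0.4529, -0.0238, 0.0527]
tool_rot: [3.141, 0.0, 1.533]
contact_force: [2.5, -4.5, 2.1]
opening: 0.0395
grip_force: 20.0
time: 20.5
tool_pos: [0.4552, 0.0418, 0.0527]
tool_rot: [3.141, -0.001, 1.533]
contact_force: [3.3, 4.7, 1.3]
opening: 0.0394
grip_force: 20.0
```

```bash
python3 -m handwheel '[0.2,2,0,0,0.2,0.1,2,0,0,0.2,0.1,2,0,0,0.2,0,0,0,0,0.2]'|sed -n '2p;4p'
python3 -m handwheel '[0.1,2,0,0,0.2,0.1,2,0,0,0.2,0.1,2,0,0,0.2,0,0,0,0,0.2]'|sed -n '2p;4p'
python3 -m handwheel '[0.1,2,0,0,0.2,0.1,2,0,0,0.2,0.1,2,0,0,0.2,0,0,0,0,0.2]'|sed -n '2p;4p'
python3 -m handwheel '[0.1,2,0,0,0.2,0,0,0,0,0.2]'|sed -n '2p;4p'
```

```text
tool_pos: [0.4553, 0.0459, 0.0527]
contact_force: [1.5, -3.3, 3.7]
tool_pos: [0.4556, 0.0519, 0.0527]
contact_force: [2.4, -4.7, 3.5]
tool_pos: [0.4558, 0.0579, 0.0527]
contact_force: [1.8, -4.6, 3.7]
tool_pos: [0.4559, 0.0599, 0.0527]
contact_force: [2.1, -5.6, 3.8]
```

```bash
python3 -m handwheel '[0.1,1.5,0,0,0.2,0,0,0,0,0.2]'|sed -n '2p;4p'
python3 -m handwheel '[0.1,1.5,0,0,0.2,0,0,0,0,0.2]'|sed -n '2p;4p'
python3 -m handwheel '[0.1,1.5,0,0,0.2,0,0,0,0,0.2]'|sed -n '2p;4p'
python3 -m handwheel '[0,1,0,0,0.2,0,0,0,0,0.2]'|sed -n '2p;4p'
python3 -m handwheel '[0,1,0,0,0.2,0,0,0,0,0.2]'|sed -n '2p;4p'
```

```text
tool_pos: [0.4559, 0.0613, 0.0527]
contact_force: [0.8, -5.9, 4.2]
tool_pos: [0.456, 0.0627, 0.0527]
contact_force: [1.0, -6.5, 4.3]
tool_pos: [0.456, 0.0642, 0.0527]
contact_force: [1.0, -6.6, 4.1]
tool_pos: [0.456, 0.0652, 0.0527]
contact_force: [0.1, -5.6, 4.2]
tool_pos: [0.4561, 0.0662, 0.0527]
contact_force: [1.1, -5.5, 4.1]
```

```bash
python3 -m handwheel '[0,1,0,0,0.2,0,0,0,0,0.2]'|sed -n '2p;4p'
python3 -m handwheel '[0,1,0,0,0.2,0,0,0,0,0.2]'|sed -n '2p;4p'
python3 -m handwheel '[0,0.5,0,0,0.2,0,0,0,0,0.2]'|sed -n '2p;4p'
```

```text
tool_pos: [0.4561, 0.0672, 0.0527]
contact_force: [0.8, -5.9, 4.8]
tool_pos: [0.4561, 0.0675, 0.0527]
contact_force: [1.3, -11.0, 4.4]
tool_pos: [0.4561, 0.0676, 0.0527]
contact_force: [0.9, -12.3, 4.2]
```

Sleeve 2 stopped at y = 0.0676, which is pin x ≈ 57 mm, at 12 N. It is the reject. Drawing it back, lifting it and carrying it to the steel tray.

```bash
python3 -m handwheel '[-0.2,-6,0,0,0.2,-0.3,-8,0,0,0.2,-0.3,-8,0,0,0.2,-0.2,-6,0,0,0.2,0,0,0,0,0.2]' 25
python3 -m handwheel '[0,0,3,0,0.2,0,0,8,0,0.2,0,0,20,0,0.2,0,0,30,0,0.2,0,0,40,0,0.2,0,0,40,0,0.2,0,0,20,0,0.2,0,0,0,0,0.2]'
python3 -m handwheel '[12,-38,0,0.025,0.2,12,-38,0,0.025,0.2,12,-38,0,0.025,0.2,12,-38,0,0.025,0.2,12,-38,0,0.025,0.2,12,-38,0,0.025,0.2,12,-38,0,0.025,0.2,12,-38,0,0.025,0.2]'
python3 -m handwheel '[18,-43,0,0.017,0.2,18,-44,0,0,0.2,0,0,0,0,0.2,0,0,0,0,0.2]'
python3 - <<'E'
from h import *
c=eyes.calibration("wrist");p,d=eyes.read_camera("wrist");cv2.imwrite("pics/w5.png",p);s=robot.observe();print(s["tool_pos"],s["tool_rot"])
c=eyes.calibration("top");p,d=eyes.read_camera("top");cv2.imwrite("pics/t5.png",p)
E
```

```text
time: 24.0
tool_pos: [0.4552, 0.0413, 0.0527]
tool_rot: [-3.142, -0.001, 1.532]
contact_force: [0.8, 0.9, 4.9]
opening: 0.039
grip_force: 25.0
time: 24.8
tool_pos: [0.4561, 0.0415, 0.2162]
tool_rot: [3.137, 0.0, 1.533]
contact_force: [0.6, -0.1, -5.3]
opening: 0.0388
grip_force: 25.0
time: 25.6
tool_pos: [0.5504, -0.2634, 0.2107]
tool_rot: [-3.138, -0.004, 1.734]
contact_force: [0.6, 0.1, -4.6]
opening: 0.039
grip_force: 25.0
time: 26.0
tool_pos: [0.5861, -0.3497, 0.2094]
tool_rot: [-3.137, -0.005, 1.748]
contact_force: [0.4, 0.5, -5.0]
opening: 0.0391
grip_force: 25.0
[ 0.58629851 -0.34870595  0.21058661] [-3.13806962 -0.00446278  1.74941724]
```

View pics/w5.png

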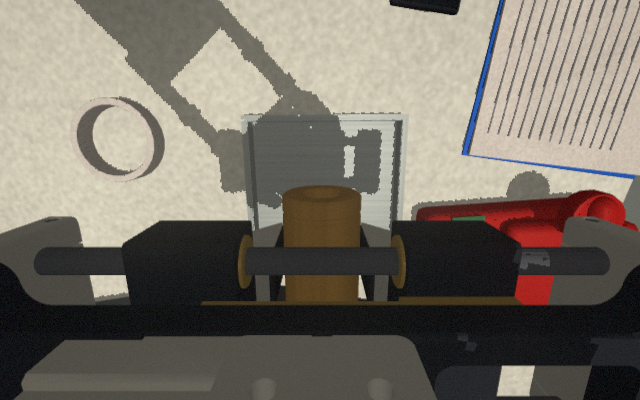

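The wrist view shows the tray (245–405, 115–) centred and square under the sleeve. I want to check the gripper body's clearance to the red telephone before lowering.

Run:
```python
from h import *
W=cloud(eyes.calibration("top"),np.load("top1.npy")).reshape(-1,3)
a=1.749;ax=np.array([np.cos(a),np.sin(a)]);cl=np.array([np.sin(a),-np.cos(a)])
q=W[:,:2]-[.587,-.35];u=q@ax;v=q@cl
for h in(.04,.07):
    m=(W[:,2]>h)&(abs(u)<.06)&(abs(v)<.25);print(h,m.sum(),v[m].min() if m.any() else 0, np.abs(v[m]).min() if m.any() else 0, W[m,2].max() if m.any() else 0)
m=(W[:,2]>.035)&(abs(v)<.11)&(abs(u)<.2);print(m.sum(),np.abs(u[m]).min() if m.any() else 0)
```

```text
0.04 821 0.11045654719924605 0.11045654719924605 0.10340783486782626
0.07 239 0.22357554899006338 0.22357554899006338 0.10340783486782626
0 0
```

```bash
python3 -m handwheel '[0,0,-30,0,0.2,0,0,-40,0,0.2,0,0,-40,0,0.2,0,0,-30,0,0.2,0,0,-20,0,0.2,0,0,-10,0,0.2,0,0,0,0,0.2,0,0,0,0,0.2]'
python3 -m handwheel '[0,0,-5,0,0.2,0,0,-3,0,0.2,0,0,0,0,0.2,0,0,0,0,0.2]' | sed -n '2p;4p'
```

```text
time: 26.9
tool_pos: [0.588, -0.3495, 0.0451]
tool_rot: [3.14, 0.001, 1.75]
contact_force: [0.5, 0.1, -2.9]
opening: 0.0395
grip_force: 25.0
tool_pos: [0.5873, -0.3497, 0.0358]
contact_force: [0.1, 1.3, -4.9]
```

```bash
python3 -m handwheel '[0,0,-4,0,0.2,0,0,-3,0,0.2,0,0,0,0,0.2,0,0,0,0,0.2]' | sed -n '2p;4p'
python3 -m handwheel '[0,0,-1.5,0,0.2,0,0,0,0,0.2]' | sed -n '2p;4p'
python3 -m handwheel '[0,0,-1,0,0.2,0,0,0,0,0.2]' | sed -n '2p;4p'
```

```text
tool_pos: [0.5872, -0.3496, 0.0284]
contact_force: [0.5, 0.0, -5.8]
tool_pos: [0.5873, -0.3496, 0.027]
contact_force: [-0.2, 0.4, -5.1]
tool_pos: [0.5872, -0.3496, 0.026]
contact_force: [0.4, 0.4, -5.2]
```

```bash
python3 -m handwheel '[0,0,-0.4,0,0.2,0,0,0,0,0.2]' | sed -n '2p;4p'
python3 -m handwheel '[0,0,-0.4,0,0.2,0,0,0,0,0.2]' | sed -n '2p;4p'
```

```text
tool_pos: [0.5873, -0.3496, 0.0257]
contact_force: [-0.3, 0.3, -4.5]
tool_pos: [0.5874, -0.3496, 0.0256]
contact_force: [0.1, 1.6, -2.5]
```

```bash
python3 -m handwheel '[0,0,-0.4,0,0.2,0,0,0,0,0.2]' | sed -n '2p;4p'
python3 -m handwheel '[0,0,0,0,0.45,0,0,0,0,0.48,0,0,0,0,0.52,0,0,0,0,0.58,0,0,0,0,0.65,0,0,0,0,0.65,0,0,0,0,0.65]'
python3 -m handwheel '[0,0,5,0,0.65,0,0,15,0,0.65,0,0,30,0,0.65,0,0,40,0,0.65,0,0,40,0,0.65,0,0,40,0,0.65,0,0,0,0,0.65]'
python3 -m handwheel '[-30,0,20,0,0.65,-40,0,20,0,0.65,-40,0,0,0,0.65,-40,0,0,0,0.65,0,0,0,0,0.65,0,0,0,0,0.65]'
python3 - <<'E'
from h import *
p,d=eyes.read_camera("top");p2,d2=eyes.read_camera("scene");cv2.imwrite("pics/fin.png",np.vstack([p[40:300,100:620],p2[60:395,60:580]]))
for n,c in(("top",p),("scene",p2)):
    df=cv2.absdiff(c,cv2.imread(f"pics/{n}1.png")).max(2)
E
```

```text
tool_pos: [0.5874, -0.3497, 0.0256]
contact_force: [-2.1, 2.6, 1.4]
time: 29.4
tool_pos: [0.5873, -0.3496, 0.0249]
tool_rot: [3.141, 0.0, 1.75]
contact_force: [-0.6, 0.4, 0.1]
opening: 0.0597
grip_force: 0.0
time: 30.1
tool_pos: [0.5897, -0.3513, 0.204]
tool_rot: [3.132, 0.01, 1.75]
contact_force: [0.3, -0.3, 0.4]
opening: 0.0597
grip_force: 0.0
time: 30.7
tool_pos: [0.4372, -0.35, 0.2361]
tool_rot: [3.14, 0.001, 1.748]
contact_force: [0.6, -0.1, 0.1]
opening: 0.0597
grip_force: 0.0
```

View pics/fin.png

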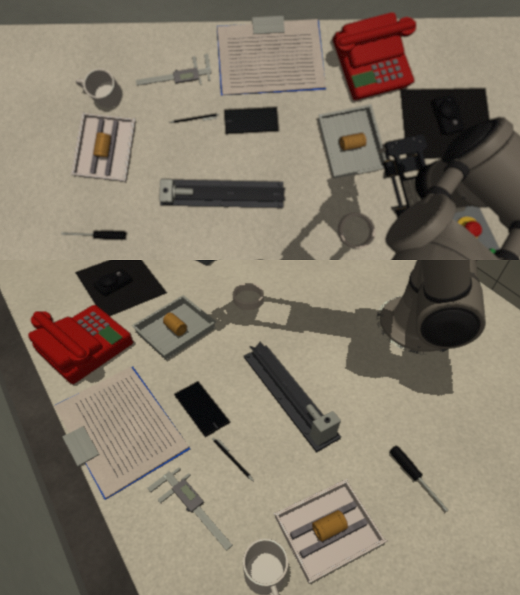

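The final view shows sleeve 1 between the felt strips at (103,145), sleeve 2 lying in the steel tray at (352,142), and the other objects where they started. The robot is clear.

```bash
python3 -c "
from cell import robot
print(robot.hand_in())"
```

```text
the job is handed in; nothing more can be done
None
```

The job is done and handed in at about 31 s: the sleeve nearer the pin went fully home and lies between the felt strips of the storage tray, and the other stopped short at about 57 mm and lies in the steel tray.

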